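Fetch one bearing ball from the feed chute and hold it under the magnifier

ROBOT

A 6-joint arm with a two-finger parallel gripper is mounted at the origin on a cart in front of the work surface, level with it; the furniture and walls round the work are solid. World frame = base frame: x ahead of the robot, y to its left, z up, the work surface at z = 0. Lengths are in mm, angles in rad, forces in N, time in s.
With the tool pointing down it reaches from about 350 to 875 mm from the base axis. Payload 4.2 kg.
Tool frame: the origin (TCP) lies midway between the tips of the shut fingers; the grasp point (between the pads) lies arm.grip_depth behind it (arm.grip_depth is the distance from the TCP to the grasp point, in mm); z points along the fingers, y is the direction in which the jaws open and shut (so a half turn about z gives the same grasp; the last joint's range is limited). The gripper opens to 85 mm and grips with 20 to 120 N. Pads are 22 mm wide; open, the fingers measure 114 mm over their backs; the gripper's body (76 mm by 85 mm) begins 54 mm behind the grasp point. The pads swing forward as they close: fully open they stand 13 mm farther back than shut.
Start: joints at [1.488, 0.385, 0.008, 0, -1.194, -0.259], TCP at [209.457, 588.835, 231.312] pointing down, gripper open.
Joint ranges: [-3.14, 3.14], [-1.21, 2.06], [-1.07, 1.41], [-3.16, 2.05], [-2.99, -0.16], [-3.1, 3.1]. Speed limits (rad/s): [2.79, 2.79, 3.14, 3.14, 3.14, 3.14].

INTERFACE

Orientations are given as a unit quaternion [x, y, z, w].
In Python, from bench import arm gives the robot as it stands.
- The arm moves only by the tool play_rows, never from a script. Its argument "motion" is one flat list of numbers, 7 for each row, row after row: the opening in per cent of the stroke, from 0 (shut) to 100 (fully open), then the shift along the world's x, y, z in cm, then the turn, a rotation vector about the world's x, y, z in degrees. A call has 1 to 5 rows; each row is the pose to reach, as a shift and turn from the pose commanded when the call began; what a row does not reach only later rows make up. A row lasts 1/8 s, in which the tool goes at most 62.5 mm and 10.7 degrees, less where a joint would pass 70% of its speed; a pose out of reach is approached as far as the arm can. A call with a gripper value outside its range is refused whole. The fingers move at their own pace and stop on an object; the grip force is fixed at half the most. Time passes only in rows, so rows that repeat a pose let the fingers close. It gives the time, the measured TCP pose, the force and the opening at its end, in the units of the state.
- arm.read_state(): the state, without advancing time (a new reading comes with each control period).
- arm.get_image(name): name is "scene" or "top" or "wrist"; returns (picture, depth): 384x512x3 uint8, red, green, blue; 384x512 float32, mm along the optical axis (not along the pixel's ray), 0 where there is no reading.
- arm.camera_info(name): a dict with "fovy" (degrees; the focal length in pixels is half the picture's height over the tangent of half this angle, whatever the lens; pixels are square), "cx", "cy" (the principal point, pixels), "R" (3x3) and "t" (3): a world point X has camera coordinates R X + t. Camera axes: x right, y down, z forward; pixel columns grow to the right and rows downward; lengths in mm; the calibration is good to about 2 mm. A picture is of the moment at which its call begins: read the wrist's pose just before it. camera_info takes no time and is no camera call; for the wrist camera it gives the pose at the moment of the call.
- arm.job_done(): hands the job in, once; it reports no verdict.
Trained networks look in the newest picture that a camera, given by its name, has taken for a name from the list of things; names that differ only in an ending like _2 or _b are one class to them, and where a whole thing is asked for, a point or a joint stands for the part that bears it (a point fixed in the world has none). Each returns a list of dicts, best first, with "confidence" (0 to 1); they miss things now and then, are a little off and sometimes report something else, mostly with a low value. They report only what shows in the picture. A call takes as long as a camera call.
- arm.outline_of(thing, camera): "mask" (384x512 bool, what is visible of it) and "extent" ([left, top, width, height] in pixels, round what is visible of it).
- arm.place_of(thing, camera): "uv" ([column, row] in pixels: a listed point, or the origin of a listed thing).
The state is a dict: "clock": time; "joints": joint angles; "joint_vel": joint speeds; "joint_efforts": joint torques, N m; "position": TCP position; "ee_rot": TCP orientation; "contact_force": force on the tool from outside, world axes, zero at the start; "wrist_torque": the same for the moment, N m; "gripper_width": finger opening in mm.
Only numpy, scipy, OpenCV 4.12 (cv2) and the standard library are available. Lean on these libraries where they do the work, as an engineer would, in place of code of your own. Each camera call takes 0.05 s, during which the arm holds its last target.

TASK

Pick up the ball tray by its handle, hold it under the mouth of the ball chute and gently push the chute's release paddle back with the tray's far rim, so that one ball - only one - rolls off the rails into the tray and settles in its centre pocket. Carry the tray to the bench magnifier without letting the ball roll out of its pocket or touching it with the gripper, and finish while still holding the tray there in the air for inspection: level and still, clear of the magnifier, the ball centred under the lens and about 80 mm below it. Leave the other balls in the chute and everything else on the bench where it is.

Things in the scene. Friction and masses are not known exactly. Their poses are not given: they have to be found in the camera images.
- ball_tray: loose round pressed-aluminium dish, 84 mm across, rim top 24 mm high, with a straight handle; 0.10 kg. Origin: centre of the dish's underside; z up; the handle runs along -x. Its floor is coned down to a centre pocket 14 mm wide in which a ball sits loosely, 2.5 mm deep (it rolls out at 35 to 40 degrees of tilt or a hard jerk).
- grip (a point): middle of the handle's black grip, at (-130, 0, 28) mm in the tray's frame, same axes. The grip is a straight bar 13 mm wide (y) and 18 mm tall (z = 19 to 37 mm), from x = -80 to -172 mm; a flat steel strap joins it to the dish. Take it across y, from above
- pocket (a point): where the centre of a ball lies when it sits in the tray's pocket: (0, 0, 16) mm in the tray's frame
- ball_chute: fixed ball feed chute on a base plate 100 x 74 mm, 155 mm tall. Origin: centre of the base's underside; its mouth faces -x. Three balls wait on two round rails that slope down to the mouth at 0.22 rad. An escapement lets just one ball go each time the paddle is pushed right back; the next moves up when the paddle returns. Below the rails it is free from the mouth back to the pillar (x = 14 mm)
- chute_mouth (a point): lower end of the rails, midway between them, 115 mm above the bench, at (-46, 0, 115) mm in the chute's frame, same axes. A ball's underside passes just above this point; it falls off towards -x and lands 10 to 25 mm in front of it on a dish held 35 mm lower
- paddle (a joint): spring-loaded steel plate 36 mm wide hung below the rails, hinged 22 mm behind the mouth at its height; lower edge 60 mm above the bench. 0 = at rest; 0.55 rad = pushed fully back (to +x) on its stop; the ball goes at about 0.36; 1 to 3 N. With the rim top 20 mm below the mouth and the dish in line, the rim meets it with the dish centre about 42 mm before the mouth and stops at about 19 mm
- ball_1: centre of the ball nearest the mouth, the one to fetch: plain steel, 22 mm, 44 g, loose
- ball_2: centre of the next ball, alike; stays on the chute
- ball_3: centre of the last ball, alike; stays on the chute
- magnifier: fixed bench magnifier. Origin: centre of the underside of its round foot (90 mm across, 18 mm high); a thin post stands on the foot and bends over at 255 mm height; the lens reaches out to its -x
- lens (a point): centre of the round level lens, 250 mm above the bench, at (-90, 0, 250) mm in the magnifier's frame, same axes; lens frame 78 mm across and 9 mm thick
- air_plug_steel: bystander: small steel air plug 17 x 49 x 17 mm, lying loose between the fixtures
- vice_insert: bystander: ground grey steel block 50 x 24 x 46 mm standing loose at the back between the fixtures
- carbide_burr: bystander: loose carbide burr 12 x 73 x 12 mm lying near the edge of the dark raised block on the left

How it is judged (in metres and radians):
On the way, in this order (a step that is already met when the one before it is completed fails the run):
1. the tray is lifted off the bench by the gripper (height (world z) of ball_tray above 0.025 m and contact force between the fingers and ball_tray above 1 N), for 0.2 s.
2. with the tray held in the air, the released ball has been caught and sits in the pocket (all of step 1 and distance between ball_1 and pocket below 0.006 m), for 0.2 s.
At the end, for the whole second after the job is handed in: The gripper still holds the tray in the air, clear of the magnifier, level to within 0.12 rad and at rest; the ball sits in the tray's pocket (within 6 mm), within 18 mm of the lens axis and 60 to 100 mm below the lens; the other two balls are still on the chute (distance between ball_1 and pocket below 0.006 m and horizontal distance between ball_1 and lens below 0.018 m and z of ball_1 in the frame of lens between -0.1 and -0.06 m and angle between ball_tray's own z axis and vertical below 0.12 rad and linear speed of ball_tray below 0.03 m/s and angular speed of ball_tray below 0.2 rad/s and contact force between the fingers and ball_tray above 1 N and contact force between ball_tray and magnifier below 0.2 N and height (world z) of each of ball_2, ball_3 above 0.11 m); the arm keeps its last pose, push and grip.
It fails at once if the ball leaves its pocket on the way: once 150 mm or more from the chute's mouth it is out of the pocket (horizontal distance between ball_1 and chute_mouth above 0.15 m and distance between ball_1 and pocket above 0.012 m).
It fails at once if a second ball is let out of the chute (x of any of ball_2, ball_3 in the frame of chute_mouth below -0.005 m).
It fails at once if the gripper touches a ball (contact force between any of the arm, the fingers and ball_1 above 0.3 N or contact force between any of the arm, the fingers and ball_2 above 0.3 N or contact force between any of the arm, the fingers and ball_3 above 0.3 N).
It fails at once if the chute or magnifier is struck hard (over 35 N) (contact force between any of ball_tray, the arm and ball_chute above 35 N or contact force between any of ball_tray, the arm and magnifier above 35 N).
It fails at once if a bystander is moved by more than 20 mm (distance of any of air_plug_steel, vice_insert, carbide_burr from where it was at the start of the episode above 0.02 m).
It also fails if it takes over 56 s, if anything falls off the work surface, if the arm or the gripper's body presses on something with over 40 N, if the wrist force passes 120 N, or if a joint passes its speed limit or range.

## Working session

There is one attempt and no reset: what is moved stays moved. The work goes in short steps, Python scripts to look and compute and a tool call to move; the robot and the scene stay as the last step left them, time stands still between calls to the robot, and variables do not carry over. Pictures are saved under pics/ and viewed, and the job is handed in when it is done.

Besides the shell and the picture viewer there is one more tool, called after "Call:" as name(argument=value, ...), one argument or row to a line, values as JSON. play_rows: Moves the arm, as the interface text tells. Its arguments: {"type":"object","properties":{"motion":{"type":"array","items":{"type":"number"}}},"required":["motion"]}

```bash
mkdir -p pics; ls
python3 - <<'E'
from bench import arm
import cv2
print(arm.read_state()); print(arm.grip_depth)
for n in ("scene","top","wrist"):
    p,d=arm.get_image(n); cv2.imwrite(f"pics/{n}0.png",p[:,:,::-1]); 
    c=arm.camera_info(n); print(n,c)
E
```

```text
pics
{'clock': 0.0, 'joints': array([ 1.48759139e+00,  3.85553337e-01,  6.63577124e-03, -4.74209301e-04,
       -1.19396805e+00, -2.58600296e-01]), 'joint_vel': array([ 5.86354456e-05,  2.39206394e-03,  8.55003154e-04, -3.59939725e-05,
        2.69994367e-05, -4.94916933e-04]), 'joint_efforts': array([-1.90055529e-03, -3.92289448e+01,  1.88396537e+01,  4.18609589e+00,
       -4.73615859e-03, -1.81720793e-06]), 'position': array([209.28696618, 588.31455677, 230.23107621]), 'ee_rot': array([ 9.85416215e-01, -1.70157993e-01, -1.28034771e-04,  1.05993275e-03]), 'contact_force': array([ 0.4345401 ,  0.3596167 , -0.74873548]), 'wrist_torque': array([-0.02554228,  0.04553623,  0.00686651]), 'gripper_width': 85.46835226913521}
18.700000000000003
scene {'fovy': 57.01464606700381, 'cx': 254.62322051565806, 'cy': 190.61418981839157, 'R': array([[ 0.54252305, -0.83987856,  0.01651482],
       [-0.49612048, -0.3362119 , -0.8005161 ],
       [ 0.67788879,  0.4261051 , -0.59908366]]), 't': array([-409.71590461,  400.76699812,  636.18006254])}
top {'fovy': 43.002098694342635, 'cx': 253.73488258458804, 'cy': 189.46660190619113, 'R': array([[ 0.04011433, -0.99918387,  0.00473629],
       [-0.97600893, -0.04019826, -0.21398754],
       [ 0.21400329,  0.0039613 , -0.97682491]]), 't': array([-140.76147294,  609.10031695,  983.73072011])}
wrist {'fovy': 69.78750191655561, 'cx': 255.13529410318472, 'cy': 191.42624271205577, 'R': array([[-0.33624941, -0.94177214,  0.00125401],
       [-0.90695281,  0.32417571,  0.26897343],
       [-0.2537182 ,  0.08930483, -0.96314678]]), 't': array([625.63157718, -34.94654447, 378.58872495])}
```

View pics/scene0.png

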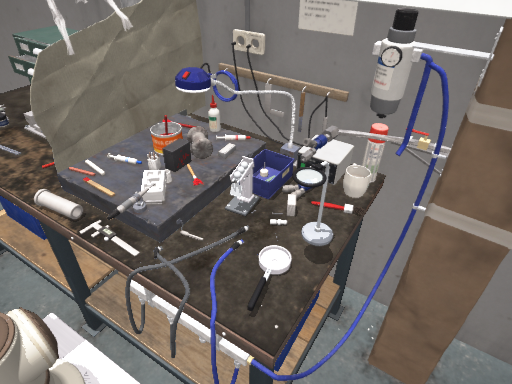

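View pics/top0.png

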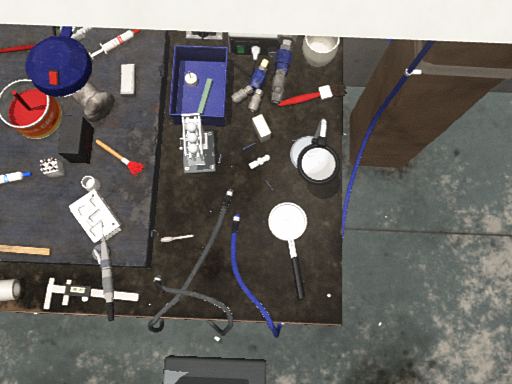

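View pics/wrist0.png

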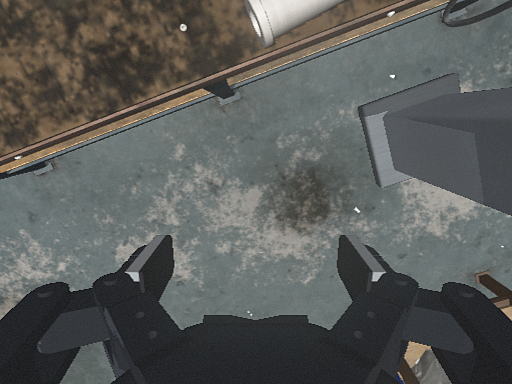

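```bash
cat > h.py <<'E'
from bench import arm
import numpy as np, cv2
def K(c): 
    f=192/np.tan(np.radians(c["fovy"])/2); return np.array([[f,0,c["cx"]],[0,f,c["cy"]],[0,0,1]])
def ray(c,uv):
    k=K(c); d=np.linalg.inv(k)@np.array([uv[0],uv[1],1.]); R=c["R"]; return -R.T@c["t"], R.T@d
def atz(c,uv,z):
    o,d=ray(c,uv); return o+d*(z-o[2])/d[2]
def proj(c,X):
    q=c["R"]@np.asarray(X,float)+c["t"]; q=K(c)@q; return q[:2]/q[2]
def cloud(c,depth,mask):
    v,u=np.nonzero(mask&(depth>0)); z=depth[v,u]; k=np.linalg.inv(K(c))
    P=(k@np.stack([u,v,np.ones_like(u)]).astype(float))*z
    return (c["R"].T@(P-c["t"][:,None])).T
E
python3 - <<'E'
from h import *
np.set_printoptions(precision=1,suppress=True)
Z={"ball_tray":0,"grip":28,"pocket":16,"ball_chute":0,"chute_mouth":115,"ball_1":130,"ball_2":134,"ball_3":138,"magnifier":0,"lens":250,"air_plug_steel":8,"vice_insert":23,"carbide_burr":30,"paddle":90}
for n in ("top","scene"):
    p,d=arm.get_image(n); c=arm.camera_info(n)
    for k,z in Z.items():
        r=arm.place_of(k,n)
        for q in r[:3]:
            u=q["uv"]; print(n,k,round(q["confidence"],2),np.array(u),"->",atz(c,u,z))
E
```

```text
top ball_tray 0.89 [285.7 223.9] -> [ 552.2 -191.     0. ]
top grip 0.8 [293.7 278.5] -> [ 430.5 -209.4   28. ]
top grip 0.56 [284.8 221.6] -> [ 553.1 -187.    28. ]
top pocket 0.68 [282.9 222.8] -> [ 552.1 -183.6   16. ]
top ball_chute 0.78 [198.7 152.1] -> [712.7  16.1   0. ]
top chute_mouth 0.8 [195.6 158.5] -> [664.5   7.4 115. ]
top chute_mouth 0.27 [286.  222.1] -> [ 538.8 -184.   115. ]
top ball_1 0.58 [192.5 137.5] -> [705.   14.8 130. ]
top ball_1 0.55 [190.2 129.1] -> [723.1  20.7 130. ]
top ball_1 0.48 [193.7 149.6] -> [679.1  10.5 130. ]
top ball_2 0.58 [192.5 137.5] -> [703.7  14.2 134. ]
top ball_2 0.55 [190.2 129.1] -> [721.7  20.2 134. ]
top ball_2 0.48 [193.7 149.6] -> [677.9  10.  134. ]
top ball_3 0.58 [192.5 137.5] -> [702.4  13.6 138. ]
top ball_3 0.55 [190.2 129.1] -> [720.3  19.6 138. ]
top ball_3 0.48 [193.7 149.6] -> [676.7   9.5 138. ]
top magnifier 0.86 [306.3 156.2] -> [ 713.1 -234.8    0. ]
top magnifier 0.66 [316.1 163.9] -> [ 695.5 -257.9    0. ]
top lens 0.93 [315.9 162. ] -> [ 629.  -225.9  250. ]
top air_plug_steel 0.6 [256.9 164.5] -> [ 686.2 -120.6    8. ]
top vice_insert 0.71 [283.9 223.5] -> [ 549.5 -185.5   23. ]
top vice_insert 0.67 [261.3 132.6] -> [ 758.5 -127.8   23. ]
top vice_insert 0.43 [190.6 137.3] -> [740.4  34.1  23. ]
top carbide_burr 0.44 [173.5 236.5] -> [510.1  55.   30. ]Traceback (most recent call last):
  File "<stdin>", line 7, in <module>
ValueError: it knows: air_plug_steel, ball, ball_chute, ball_tray, carbide_burr, chute_mouth, grip, lens, magnifier, pocket, vice_insert
```

Run:
```python
from h import *
np.set_printoptions(precision=1,suppress=True)
Z={"ball_tray":0,"grip":28,"pocket":16,"ball_chute":0,"chute_mouth":115,"ball_1":130,"magnifier":0,"lens":250}
n="scene"
p,d=arm.get_image(n); c=arm.camera_info(n)
for k,z in Z.items():
        r=arm.place_of(k,n)
        for q in r[:3]:
            u=q["uv"]; print(n,k,round(q["confidence"],2),np.array(u),"->",atz(c,u,z))
for n in ("top","scene"):
    p,d=arm.get_image(n); c=arm.camera_info(n); np.savez(f"{n}.npz",p=p,d=d)
    for k in ("ball_tray","ball_chute","magnifier"):
        r=arm.outline_of(k,n)
        for q in r[:2]:
            P=cloud(c,d,q["mask"]); print(n,k,q["confidence"],q["extent"],len(P),np.percentile(P,[2,50,98],axis=0).tolist() if len(P) else 0)
        if r: np.save(f"m_{n}_{k}.npy",r[0]["mask"])
    x0,y0,w,h=((150,90,200,150) if n=="top" else (180,120,200,150))
    cv2.imwrite(f"pics/{n}1.png",cv2.resize(p[y0:y0+h,x0:x0+w,::-1],None,fx=4,fy=4,interpolation=cv2.INTER_CUBIC))
```

```text
scene ball_tray 0.79 [273.3 266.2] -> [ 543. -195.    0.]
scene grip 0.63 [253.3 291.7] -> [ 428.8 -206.6   28. ]
scene pocket 0.73 [275.9 259.1] -> [ 555.  -194.9   16. ]
scene chute_mouth 0.77 [234.8 180.8] -> [669.3  15.4 115. ]
scene ball_1 0.48 [242.6 171.3] -> [704.6  12.  130. ]
scene ball_1 0.46 [245.9 165. ] -> [738.4  23.1 130. ]
scene ball_1 0.4 [238.7 173.3] -> [689.5  15.5 130. ]
scene magnifier 0.8 [317.  232.6] -> [ 722.6 -236.5    0. ]
scene lens 0.73 [274.6 259.6] -> [ 361.8 -290.1  250. ]
scene lens 0.67 [307.2 176.8] -> [ 621.1 -225.4  250. ]
top ball_tray 0.56 [268.0, 206.9, 37.4, 90.7] 1462 [[396.92222364108204, -229.32221190269271, 3.514872540174539], [545.9465289559564, -201.43327697975297, 11.98729013533935], [591.8529208623232, -154.5168239648953, 38.694069134226346]]
top ball_tray 0.21 [179.0, 113.2, 38.1, 63.1] 1547 [[663.2096792078704, -20.00747576415054, 0.30191060160601335], [704.5488301330186, 8.402000420564299, 31.989581591854026], [778.8964241557682, 56.76174833222563, 150.68024032081374]]
top ball_chute 0.91 [179.3, 111.2, 35.9, 63.4] 1481 [[662.5627
[... 873 characters left out ...]
e ball_tray 0.55 [180.2, 230.6, 16.4, 10.1] 64 [[499.04816717000665, 26.75368980227701, -0.07445301784354948], [506.5317799874077, 52.773725500753905, 7.190919435142386], [519.4653372482919, 80.57943972174728, 13.958625699982463]]
scene ball_chute 0.93 [225.2, 158.2, 34.5, 59.6] 1036 [[660.460423678112, -18.686190630154712, 6.092484205704442], [705.7687448019362, 9.153953510318818, 53.75304945180855], [749.8057341181908, 48.978559166576645, 147.9108445043833]]
scene ball_chute 0.65 [270.0, 219.2, 15.6, 5.9] 79 [[673.8599980167663, -144.87715023003858, 4.454865657484994], [687.8605737289624, -124.32933526735388, 14.23831263319921], [705.0193208158742, -105.32415072351134, 18.347855101759126]]
```

View pics/top1.png

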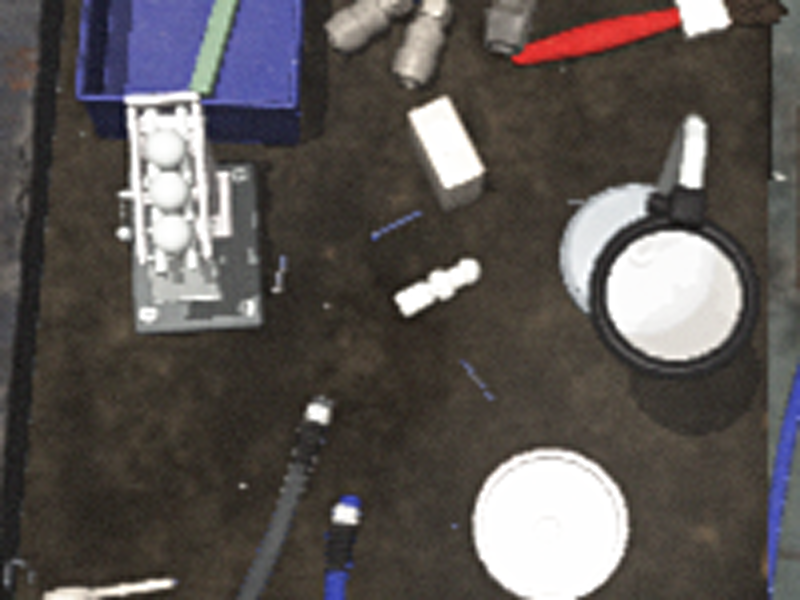

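View pics/scene1.png

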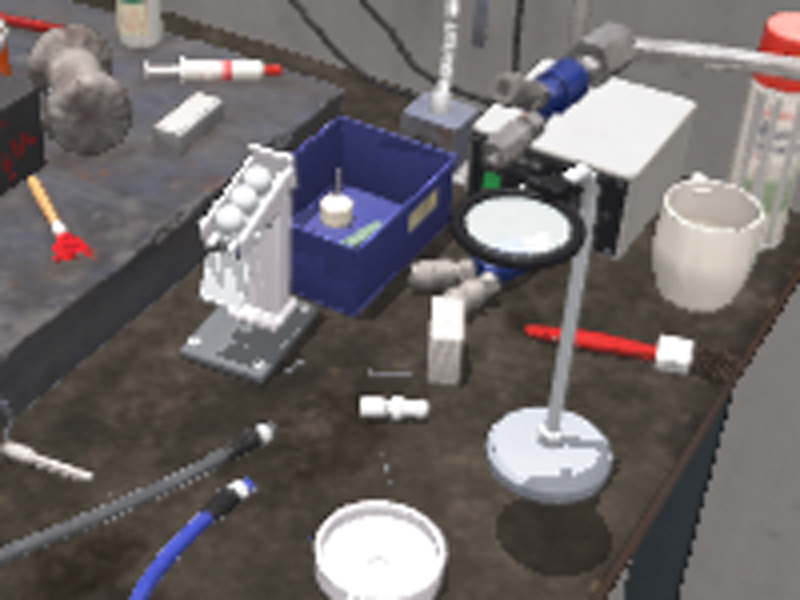

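```bash
cat > m.py <<'E'
from h import *
np.set_printoptions(precision=2,suppress=True)
from scipy.optimize import least_squares
def circ(P,r=None):
    f=(lambda q:np.hypot(P[:,0]-q[0],P[:,1]-q[1])-(r or q[2]))
    q=least_squares(f,[*P[:,:2].mean(0),40],loss="soft_l1",f_scale=2).x; return q
for n in ("top","scene"):
    z=np.load(n+".npz"); d=z["d"]; c=arm.camera_info(n)
    C=cloud(c,d,d>0); 
    def box(x,y,zz): return C[(C[:,0]>x[0])&(C[:,0]<x[1])&(C[:,1]>y[0])&(C[:,1]<y[1])&(C[:,2]>zz[0])&(C[:,2]<zz[1])]
    L=box((570,690),(-290,-160),(235,256)); print(n,"lens",len(L),circ(L),L[:,2].min(),L[:,2].max())
    F=box((660,790),(-300,-180),(8,24)); print("foot",len(F),F[:,:3].min(0),F.max(0), circ(F))
    T=box((495,605),(-245,-140),(17,27)); print("rim",len(T),circ(T))
    G=box((375,475),(-235,-180),(15,42)); 
    m=G.mean(0); u,s,vt=np.linalg.svd(G[:,:2]-m[:2]); v=vt[0]*np.sign(vt[0,0]); print("grip",len(G),m,"yaw",np.degrees(np.arctan2(v[1],v[0])),G.min(0),G.max(0))
    B=box((630,790),(-40,70),(2,14)); print("base",len(B),B.min(0),B.max(0)); rect=cv2.minAreaRect(B[:,:2].astype(np.float32)); print(rect, cv2.boxPoints(rect).tolist())
    S=box((640,770),(-20,55),(118,160)); print("upper",len(S))
    np.save(f"S_{n}.npy",S)
    k=np.load(f"m_{n}_ball_chute.npy")
    for q in arm.outline_of("ball_1",n):
        e=q["extent"]; P=cloud(c,d,q["mask"]); 
        if len(P)<10: continue
        f=lambda x:np.linalg.norm(P-x,axis=1)-11
        x=least_squares(f,P.mean(0)-[0,0,8],loss="soft_l1",f_scale=1).x
        print("ball",round(q["confidence"],2),e,len(P),x,np.abs(f(x)).mean())
E
python3 m.py
```

```text
top lens 1386 [ 625.85 -229.3    26.97] 246.98885281505218 255.96875645596404
foot 315 [ 682.87 -248.58    8.51] [ 759.4  -195.56   21.45] [ 707.16 -248.8    45.58]
rim 230 [ 553.97 -192.23   40.95]
grip 272 [ 430.86 -215.81   35.63] yaw 11.262527000615034 [ 387.85 -229.58   23.72] [ 473.83 -201.9    40.9 ]
base 842 [630.37 -39.9    2.  ] [789.55  69.73  13.99]
((709.9303588867188, 14.877422332763672), (159.17031860351562, 109.62981414794922), 0.03196561336517334) [[630.3146362304688, 69.64791870117188], [630.3757934570312, -39.98187255859375], [789.5460815429688, -39.89307403564453], [789.4849243164062, 69.7367172241211]]
upper 718
ball 0.66 [186.6, 143.9, 12.8, 10.6] 96 [682.62  13.54 129.27] 2.403591064780675
ball 0.52 [246.8, 155.6, 21.7, 13.8] 123 [ 694.08 -124.36    9.07] 5.2546236470591925
ball 0.4 [184.9, 131.8, 12.9, 11.8] 88 [702.94  15.67 134.58] 1.0000123795859155
scene lens 537 [ 620.23 -229.77   29.11] 247.39861710401087 255.99020493102847
foot 515 [ 667.45 -283.47    8.06] [ 753.58 -194.53   21.68] [ 709.54 -239.25   32.8 ]
rim 225 [ 551.88 -191.51   40.61]
grip 231 [ 424.45 -217.84   35.76] yaw 10.884095121387025 [ 384.61 -229.63   21.33] [ 473.7  -202.68   40.96]
base 540 [630.71 -39.26   2.  ] [788.05  69.12  14.  ]
((709.3353271484375, 15.004768371582031), (157.31419372558594, 108.3613510131836), 0.06751951575279236) [[630.6144409179688, 69.09272003173828], [630.7421264648438, -39.26856231689453], [788.0562133789062, -39.08318328857422], [787.9285278320312, 69.2780990600586]]
upper 357
ball 0.46 [233.0, 170.2, 7.8, 5.6] 38 [679.84  14.78 131.11] 0.8240577009143727
ball 0.29 [179.3, 232.3, 21.3, 8.1] 65 [502.65  54.91  10.88] 8.749265432724599
```

Run:
```python
from h import *
np.set_printoptions(precision=1,suppress=True)
c=arm.camera_info("top")
f=lambda u,v:(150+u/4,90+v/4)
for nm,uv,z in [("FL",(135,332),8),("FR",(262,326),8),("BR",(257,165),8),("b1",(174,236),131),("b2",(168,190),136),("b3",(165,150),141),("lens",(675,294),254),("lensL",(590,294),254),("lensR",(757,294),254),("lensT",(675,215),254),("lensB",(675,375),254)]: print(nm,atz(c,f(*uv),z))
print("wristcam in world", [ (lambda w:-w["R"].T@w["t"])(arm.camera_info("wrist"))], arm.camera_info("wrist")["R"][2])
```

```text
FL [659.1  46.2   8. ]
FR [665.6 -26.3   8. ]
BR [762.4 -17.9   8. ]
b1 [680.1  10.9 131. ]
b2 [703.   14.9 136. ]
b3 [722.8  17.2 141. ]
lens [ 625.3 -230.5  254. ]
lensL [ 623.7 -192.7  254. ]
lensR [ 626.8 -267.   254. ]
lensT [ 662.1 -230.1  254. ]
lensB [ 588.2 -230.9  254. ]
wristcam in world [array([274.8, 566.9, 374.1])] [-0.3  0.1 -1. ]
```

Run:
```python
from h import *
np.set_printoptions(precision=0,suppress=True)
for n in ("top","scene"):
    d=np.load(n+".npz")["d"]; C=cloud(arm.camera_info(n),d,d>0)
    print(n)
    for x in range(150,800,50):
        r=[]
        for y in range(650,-350,-50):
            m=(abs(C[:,0]-x)<25)&(abs(C[:,1]-y)<25); r.append(C[m,2].max() if m.any() else -999)
        print(x,np.array(r))
```

```text
top
150 [-789. -789. -786. -789. -787. -788. -787. -788. -788. -702. -690. -691.
 -691. -688. -686. -689. -687. -696. -786. -789.]
200 [-790. -786. -790. -789. -788. -786. -790. -788. -789. -790. -790. -786.
 -787. -784. -787. -791. -789. -790. -789. -791.]
250 [-788. -788. -785. -787. -789. -787. -787. -788. -791. -785. -788. -790.
 -785. -785. -789. -789. -787. -790. -791. -789.]
300 [-788. -786. -788. -792. -789. -791. -791. -791. -791. -790. -273.    4.
 -788. -243.   -2.   -2.    2.  -28. -787. -788.]
350 [-999. -999. -999. -999.    1.   46.    8.    8.   10.    7.  161.   14.
   17.    5.   19.   17.   17.    5.    6.    5.]
400 [-999. -999. -999. -999.    3.   48.    7.   12.   13.    8.  159.   22.
   20.   21.   22.   22.   17.   41.   39.    5.]
450 [-999. -999. -999. -999.    7.   80.   79.   80.   71.  140.  150.   70.
    6.   20.   18.   21.    5.   43.    6.    5.]
500 [-999. -999. -999. -999. -999.   70.   71.   72.  130.  138.  136.   70.
   13.   21.   21.   20.   27.   38.    5.    6.]
550 [-999. -999. -999. -999.   66.   71.   71.   70.  137.  138.  124.   71.
   
[... 1291 characters left out ...]
. 141. 150.  70.   4.  21.
  20.  21.   5.  41.   5.   5.]
500 [370. 371.  76.  79.  79.  79.  70.  70. 133. 135. 136.  69.  15.  21.
  20.  19.  26.  28.   4.   4.]
550 [409. 407.  79.  79.  78.  69.  70.  70. 136. 136. 126.  69.   5.   5.
  20.  19.  26.  25.  28.   5.]
600 [422. 448.  69.  86.  87.  87. 106. 125. 102. 134.  70.  69.   5.   5.
  20.   5.  27. 257. 257.   4.]
650 [523. 477.  68.  70.  70.  70. 124. 146. 145.  80.  82.  69. 132. 141.
   4.  16.   4. 260. 610. 614.]
700 [437. 385.  69.  70.  70. 145. 147. 145. 380. 382. 358.  70. 145. 152.
   6.  19.  19.  20. 262. 614.]
750 [448. 382.  70.  70. 110. 150. 192. 147. 379. 381. 369.  68. 155. 156.
  71.  50. 261.  20.  20.  17.]
```

Call:
play_rows(
  motion=[60,3.2,-4.8,0.5,0,0,2,60,6.5,-9.6,1,0,0,4,60,9.7,-14.5,1.5,0,0,6,60,13,-19.3,2,0,0,8,60,16.2,-24.2,2.5,0,0,10],
)

```text
clock: 2.42
position: [372.3, 345.3, 256.8]
ee_rot: [0.997, -0.083, 0.0, -0.0]
contact_force: [1.0, 0.4, -0.4]
gripper_width: 51.2
```

Call:
play_rows(
  motion=[60,3.2,-4.8,0.5,0,0,3,60,6.5,-9.6,1,0,0,6,60,9.7,-14.5,1.5,0,0,9,60,13,-19.3,2,0,0,12,60,16.2,-24.2,2.5,0,0,15],
)

```text
clock: 3.05
position: [534.4, 103.2, 281.8]
ee_rot: [0.999, 0.048, 0.0, -0.0]
contact_force: [1.9, 1.5, -0.1]
gripper_width: 51.3
```

Call:
play_rows(
  motion=[60,3.2,-4.4,0,0,0,0,60,6,-8.8,0,0,0,0,60,6,-8.8,0,0,0,0,60,6,-8.8,0,0,0,0],
)

```text
clock: 3.55
position: [593.3, 16.7, 281.1]
ee_rot: [0.999, 0.047, -0.0, -0.0]
contact_force: [-0.0, 0.4, 0.9]
gripper_width: 51.0
```

Run:
```python
from h import *
np.set_printoptions(precision=1,suppress=True)
s=arm.read_state(); print(s["clock"],s["position"],s["ee_rot"],s["contact_force"])
c=arm.camera_info("wrist"); p,d=arm.get_image("wrist"); np.savez("w1.npz",p=p,d=d,R=c["R"],t=c["t"])
cv2.imwrite("pics/w1.png",p[:,:,::-1])
for k,z in (("chute_mouth",115),("ball_1",131),("ball_chute",0)):
    for q in arm.place_of(k,"wrist"): print(k,round(q["confidence"],2),np.array(q["uv"]),atz(c,q["uv"],z))
```

```text
3.55 [593.3  16.7 281.1] [ 1.  0. -0. -0.] [-0.   0.4  0.9]
chute_mouth 0.68 [266.3 112.8] [665.1  12.3 115. ]
ball_1 0.87 [263.1  46.8] [725.5  22.3 131. ]
ball_1 0.84 [264.8  96.1] [680.9  16.1 131. ]
ball_1 0.59 [269.5  70.2] [705.3  14.  131. ]
ball_chute 0.77 [263.8  79.5] [711.5  16.3   0. ]
```

View pics/w1.png

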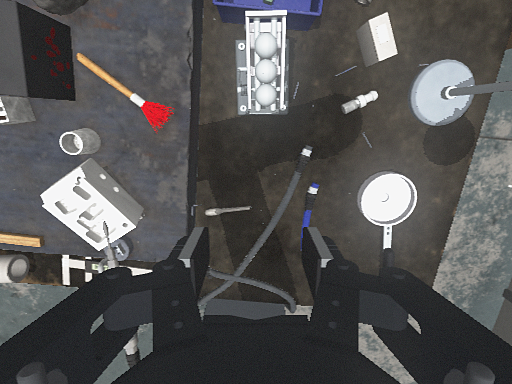

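Run:
```python
from h import *
np.set_printoptions(precision=1,suppress=True)
z=np.load("w1.npz"); c=arm.camera_info("wrist")
cv2.imwrite("pics/w1c.png",cv2.resize(z["p"][:,:,::-1][0:150,200:400],None,fx=4,fy=4,interpolation=cv2.INTER_CUBIC))
cv2.imwrite("pics/w1t.png",cv2.resize(z["p"][:,:,::-1][150:290,320:480],None,fx=4,fy=4,interpolation=cv2.INTER_CUBIC))
for k,zz in (("ball_tray",0),("pocket",16),("grip",28)):
    for q in arm.place_of(k,"wrist"): print(k,round(q["confidence"],2),np.array(q["uv"]),atz(c,q["uv"],zz))
C=cloud(c,z["d"],z["d"]>0)
T=C[(abs(C[:,0]-553)<55)&(abs(C[:,1]+192)<55)&(C[:,2]>19)&(C[:,2]<28)]
from scipy.optimize import least_squares
print(least_squares(lambda q:np.hypot(T[:,0]-q[0],T[:,1]-q[1])-q[2],[553,-192,41],loss="soft_l1").x)
```

```text
ball_tray 0.68 [383.3 199.8] [ 550.  -192.9    0. ]
pocket 0.9 [381.7 200.9] [ 552.2 -182.6   16. ]
pocket 0.35 [364.9  47. ] [ 763.2 -112.9   16. ]
grip 0.92 [390.1 278.5] [ 425.6 -219.3   28. ]
grip 0.7 [380.7 197.8] [ 560.1 -174.    28. ]
[ 556.4 -188.2   40.5]
```

View pics/w1c.png

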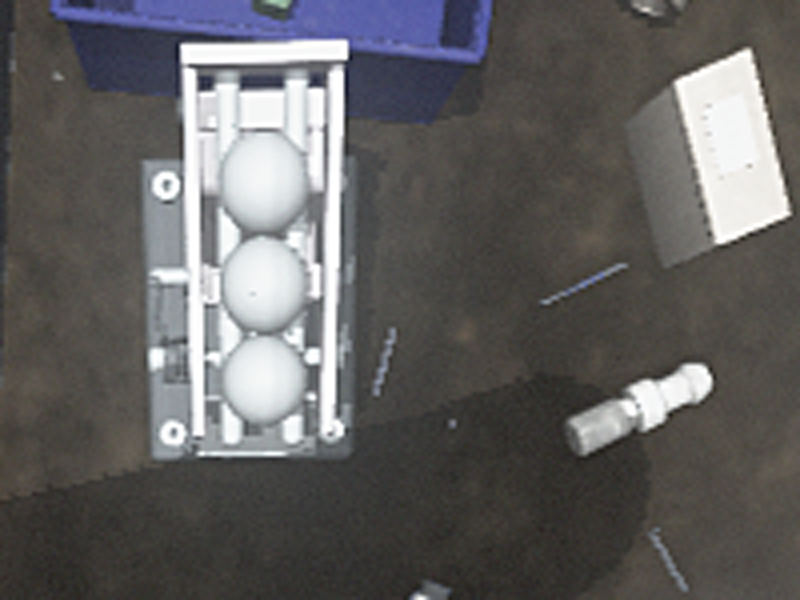

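View pics/w1t.png

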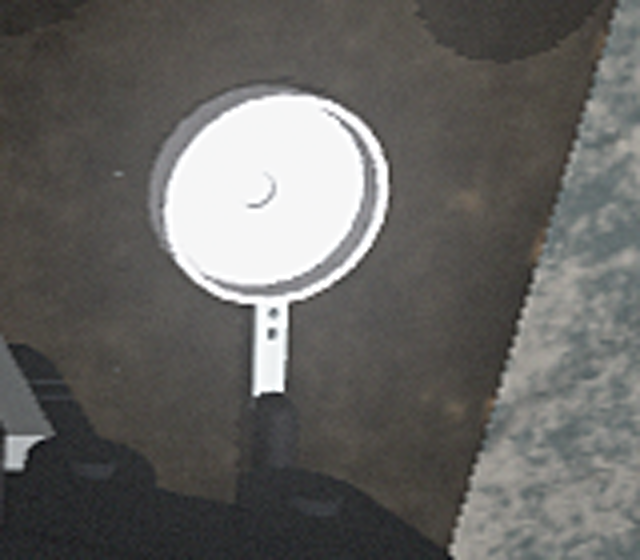

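Call:
play_rows(
  motion=[60,-3.4,-4.7,-2,0,0,1,60,-6.8,-9.4,-5,0,0,2,60,-10.2,-14,-8,0,0,3.5,60,-13.5,-18.7,-11,0,0,4.5,60,-16.9,-23.4,-14,0,0,5.6],
)

```text
clock: 4.53
position: [428.8, -210.9, 145.7]
ee_rot: [0.995, 0.097, 0.001, 0.0]
contact_force: [1.0, -0.6, 0.4]
gripper_width: 51.4
```

Call:
play_rows(
  motion=[60,0,0,-3,0,0,0,60,0,0,-3,0,0,0,60,0,0,-3,0,0,0],
)

```text
clock: 4.9
position: [431.0, -209.8, 117.1]
ee_rot: [0.995, 0.097, 0.001, 0.0]
contact_force: [-0.5, 0.8, 0.1]
gripper_width: 51.2
```

Run:
```python
from h import *
np.set_printoptions(precision=3,suppress=True)
s=arm.read_state(); print(s["clock"],s["position"],s["ee_rot"],s["contact_force"])
c=arm.camera_info("wrist"); p,d=arm.get_image("wrist"); np.savez("w2.npz",p=p,d=d)
cv2.imwrite("pics/w2.png",p[:,:,::-1])
for k,z in (("grip",28),("ball_tray",0)):
    for q in arm.place_of(k,"wrist"): print(k,round(q["confidence"],2),np.array(q["uv"]),atz(c,q["uv"],z))
pos=s["position"]; print("tcp@z37 px",proj(c,[pos[0],pos[1],37]))
C=cloud(c,d,d>0); G=C[(C[:,0]>375)&(C[:,0]<475)&(C[:,1]>-245)&(C[:,1]<-180)&(C[:,2]>30)&(C[:,2]<42)]
m=G.mean(0); u,S,vt=np.linalg.svd(G[:,:2]-m[:2]); v=vt[0]*np.sign(vt[0,0]); print(len(G),m,np.degrees(np.arctan2(v[1],v[0])),G.min(0),G.max(0))
```

```text
4.9 [ 430.986 -209.759  117.067] [0.995 0.097 0.001 0.   ] [-0.47   0.824  0.059]
grip 0.56 [264.7 205.8] [ 424.293 -219.005   28.   ]
ball_tray 0.81 [261.2  45.4] [ 556.109 -189.918    0.   ]
tcp@z37 px [255.962 199.825]
1517 [ 434.609 -213.662   36.897] 11.21779385678157 [ 388.065 -228.231   30.505] [ 474.998 -200.017   39.847]
```

View pics/w2.png

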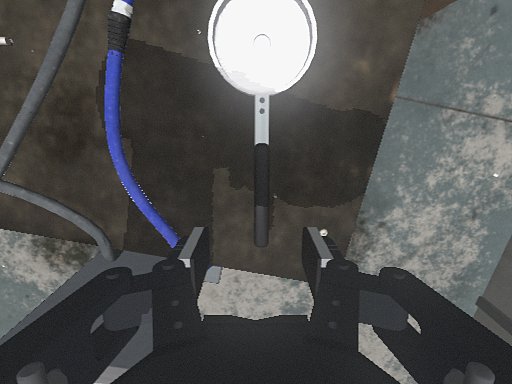

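Call:
play_rows(
  motion=[60,-0.5,-0.6,-5,0,0,0,60,-0.5,-0.6,-5,0,0,0],
)

```text
clock: 5.3
position: [422.4, -215.3, 64.1]
ee_rot: [0.995, 0.096, -0.003, -0.001]
contact_force: [-0.1, 0.3, 0.1]
gripper_width: 51.1
```

Call:
play_rows(
  motion=[60,0.2,-0.1,-3,0,0,0,60,0.2,-0.1,-5,0,0,0,60,0.2,-0.1,-5.4,0,0,0,60,0.2,-0.1,-5.4,0,0,0],
)

```text
clock: 5.8
position: [427.8, -217.0, 13.1]
ee_rot: [0.995, 0.096, 0.001, 0.0]
contact_force: [0.8, 0.3, -0.1]
gripper_width: 51.4
```

Run:
```python
from h import *
np.set_printoptions(precision=3,suppress=True)
s=arm.read_state(); print(s["clock"],s["position"],s["ee_rot"],s["contact_force"])
p,d=arm.get_image("wrist"); cv2.imwrite("pics/w3.png",p[:,:,::-1])
```

```text
5.8 [ 427.849 -217.004   13.138] [0.995 0.096 0.001 0.   ] [ 0.845  0.276 -0.074]
```

View pics/w3.png

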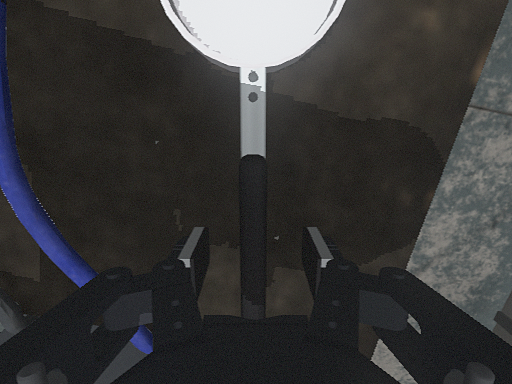

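Call:
play_rows(
  motion=[60,0,0,-0.3,0,0,0,0,0,0,-0.3,0,0,0,0,0,0,-0.3,0,0,0,0,0,0,-0.3,0,0,0,0,0,0,-0.3,0,0,0],
)

```text
clock: 6.48
position: [426.7, -217.0, 9.0]
ee_rot: [0.995, 0.096, 0.0, 0.0]
contact_force: [-0.3, 0.6, 0.7]
gripper_width: 11.7
```

Call:
play_rows(
  motion=[0,0,0,0,0,0,0,0,0,0,0,0,0,0,0,0,0,0,0,0,0],
)

```text
clock: 6.85
position: [426.7, -217.0, 8.9]
ee_rot: [0.995, 0.096, 0.0, 0.0]
contact_force: [-0.6, 0.3, 1.5]
gripper_width: 12.1
```

Call:
play_rows(
  motion=[0,0,0,1,0,0,0,0,0,0,3,0,0,0,0,0,0,5,0,0,0,0,0,0,6.2,0,0,0,0,0,0,6.2,0,0,0],
)

```text
clock: 7.48
position: [427.1, -217.0, 71.7]
ee_rot: [0.995, 0.096, 0.001, 0.0]
contact_force: [0.7, -0.0, -0.1]
gripper_width: 12.0
```

```bash
cat > tr.py <<'E'
from h import *
np.set_printoptions(precision=2,suppress=True)
import sys
from scipy.optimize import least_squares
s=arm.read_state(); pos=s["position"]; print(s["clock"],pos,s["ee_rot"],s["contact_force"],s["gripper_width"])
q=s["ee_rot"]; yaw=2*np.arctan2(q[1],q[0]); ax=np.array([np.cos(yaw),np.sin(yaw)])
print("yaw",np.degrees(yaw),"pred dish",pos[:2]+130*ax, "rim z pred",pos[2]+18.7-28+24)
tag=sys.argv[1]
for n in ("top","scene"):
    p,d=arm.get_image(n); c=arm.camera_info(n); np.savez(f"{n}{tag}.npz",p=p,d=d)
    cv2.imwrite(f"pics/{n}{tag}.png",p[:,:,::-1])
    C=cloud(c,d,d>0); e=pos[:2]+128*ax; zr=pos[2]+14.7
    T=C[(np.hypot(C[:,0]-e[0],C[:,1]-e[1])<60)&(abs(C[:,2]-zr)<15)]
    if len(T)<30: print(n,"few",len(T)); continue
    r=np.hypot(T[:,0]-e[0],T[:,1]-e[1])
    # plane of the upper rim points, ring
    f=lambda q:np.r_[np.hypot(T[:,0]-q[0],T[:,1]-q[1])-40.5]
    x=least_squares(f,e,loss="soft_l1",f_scale=2).x
    ring=T[abs(np.hypot(T[:,0]-x[0],T[:,1]-x[1])-40)<3.5]
    top=[]
    al=np.arctan2(ring[:,1]-x[1],ring[:,0]-x[0])-yaw
    o=[]
    for k in range(8):
        m=abs((al-k*np.pi/4+np.pi)%(2*np.pi)-np.pi)<np.pi/8
        o.append(np.percentile(ring[m,2],85) if m.sum()>2 else np.nan)
    print(n,"centre",x,"rim top by 45deg from far:",np.array(o))
E
python3 tr.py a
```

```text
7.475 [ 427.09 -217.     71.74] [1.  0.1 0.  0. ] [ 0.7  -0.04 -0.08] 11.965100116449674
yaw 11.014897424955644 pred dish [ 554.69 -192.16] rim z pred 86.43530353258298
top centre [ 555.19 -192.4 ] rim top by 45deg from far: [85.93 88.02 86.78 86.75 87.29 87.28 86.6  85.65]
scene centre [ 548.11 -187.71] rim top by 45deg from far: [82.29   nan   nan   nan   nan 85.67 85.38 74.85]
```

Call:
play_rows(
  motion=[0,0.5,3.5,0.8,0,0,-1,0,1.2,8,0.9,0,0,-2.5,0,1.9,13,0.9,0,0,-4,0,2.6,18,0.9,0,0,-5.5,0,3,21.1,0.9,0,0,-6],
)

```text
clock: 8.2
position: [456.3, -4.1, 79.1]
ee_rot: [0.999, 0.044, -0.001, 0.0]
contact_force: [-0.4, -0.2, 0.9]
gripper_width: 11.9
```

Call:
play_rows(
  motion=[0,0,0,0,0,0,0,0,0,0,0,0,0,0],
)

```text
clock: 8.45
position: [455.9, -6.4, 79.2]
ee_rot: [0.999, 0.044, -0.001, 0.0]
contact_force: [0.9, 0.7, -1.1]
gripper_width: 11.9
```

```bash
python3 tr.py b
python3 - <<'E'
import cv2
from h import *
p,d=arm.get_image("wrist"); cv2.imwrite("pics/wb.png",p[:,:,::-1])
a=cv2.imread("pics/topb.png")[90:240,130:290]; cv2.imwrite("pics/topbz.png",cv2.resize(a,None,fx=4,fy=4,interpolation=cv2.INTER_CUBIC))
a=cv2.imread("pics/sceneb.png")[130:270,180:320]; cv2.imwrite("pics/scenebz.png",cv2.resize(a,None,fx=4,fy=4,interpolation=cv2.INTER_CUBIC))
E
```

```text
8.45 [455.9   -6.41  79.2 ] [ 1.    0.04 -0.    0.  ] [ 0.92  0.74 -1.12] 11.871385074122813
yaw 5.0109514040114185 pred dish [585.4    4.94] rim z pred 93.89654794615673
top centre [585.65   3.42] rim top by 45deg from far: [92.77 93.54 93.88 94.24 94.75 93.4  94.55 92.88]
scene centre [582.48   3.39] rim top by 45deg from far: [93.86 93.76 94.1  95.41 95.04 93.47 93.59 94.34]
```

View pics/topbz.png

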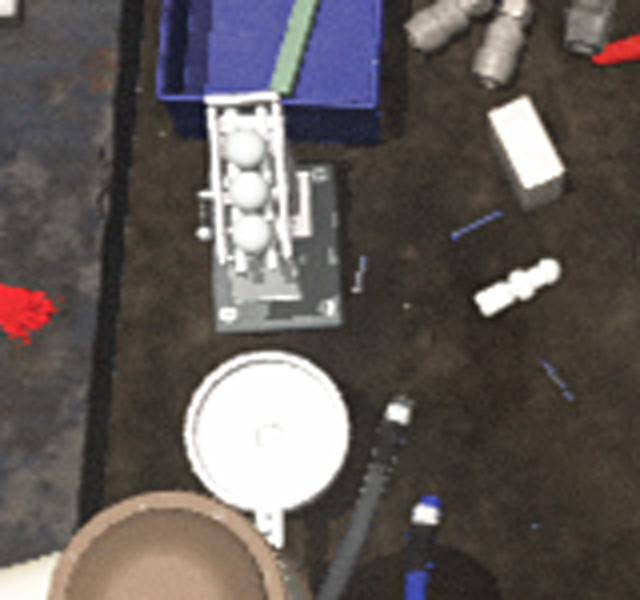

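View pics/scenebz.png

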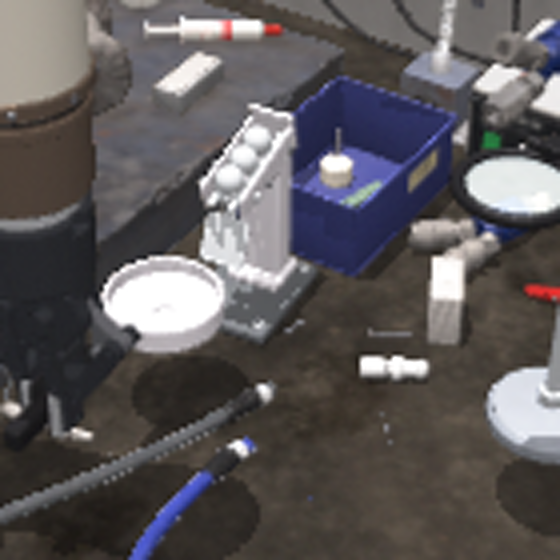

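View pics/wb.png

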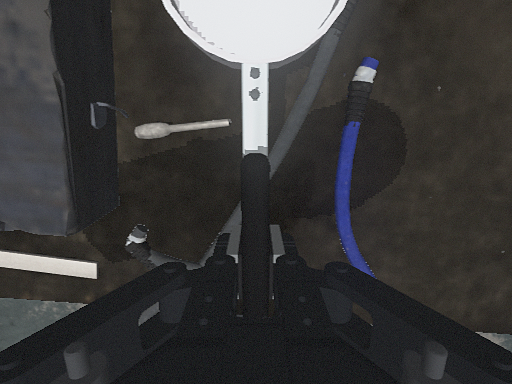

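Call:
play_rows(
  motion=[0,1.2,0.1,0,0,0,0,0,2.4,0.2,0,0,0,0,0,3.2,0.3,0,0,0,0,0,3.2,0.3,0,0,0,0],
)

```text
clock: 9.1
position: [489.4, -2.9, 79.7]
ee_rot: [0.999, 0.044, 0.0, -0.0]
contact_force: [-0.3, -0.8, -0.5]
gripper_width: 12.2
```

Call:
play_rows(
  motion=[0,0.3,0,0,0,0,0,0,0.6,0.1,0,0,0,0,0,0.9,0.1,0,0,0,0,0,0.9,0.1,0,0,0,0],
)

```text
clock: 9.6
position: [497.6, -1.9, 79.8]
ee_rot: [0.999, 0.044, -0.0, 0.0]
contact_force: [-1.0, -0.2, -0.7]
gripper_width: 12.0
```

```bash
python3 tr.py c
python3 - <<'E'
import cv2
a=cv2.imread("pics/scenec.png")[130:240,200:300]; cv2.imwrite("pics/scenecz.png",cv2.resize(a,None,fx=5,fy=5,interpolation=cv2.INTER_CUBIC))
E
```

```text
9.6 [497.59  -1.93  79.83] [ 1.    0.04 -0.    0.  ] [-0.99 -0.22 -0.75] 11.99622334764793
yaw 5.022003257555559 pred dish [627.09   9.45] rim z pred 94.52811238560012
top centre [627.37   8.96] rim top by 45deg from far: [93.94 93.98 94.69   nan 93.77 94.89 94.25 94.53]
scene centre [624.96   8.14] rim top by 45deg from far: [93.99 93.34 94.15   nan 93.27 94.46 94.97 94.17]
```

View pics/scenecz.png

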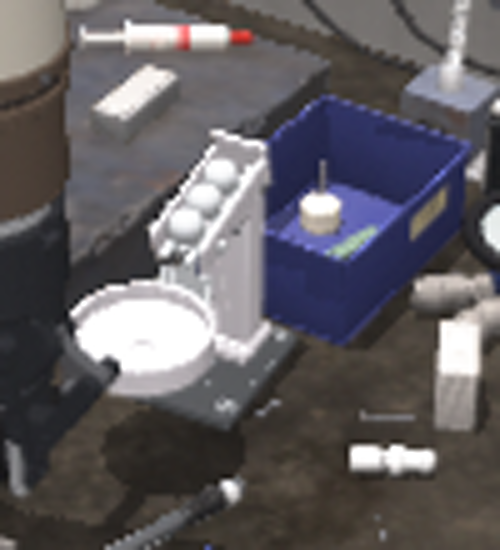

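Call:
play_rows(
  motion=[0,0.25,0,0,0,0,0,0,0.5,0.05,0,0,0,0,0,0.75,0.05,0,0,0,0,0,1,0.1,0,0,0,0,0,1,0.1,0,0,0,0],
)

```text
clock: 10.32
position: [507.7, -1.0, 79.8]
ee_rot: [0.999, 0.044, -0.0, 0.0]
contact_force: [-1.2, -0.9, -1.8]
gripper_width: 12.2
```

```bash
cat > look.py <<'E'
import sys
from h import *
s=arm.read_state(); print(s["clock"],s["position"].round(1),s["contact_force"].round(1))
t=sys.argv[1]
out=[]
for n,(y0,y1,x0,x1) in (("top",(90,220,150,250)),("scene",(130,260,190,290))):
    p,d=arm.get_image(n); np.savez(f"{n}{t}.npz",p=p,d=d)
    out.append(cv2.resize(p[y0:y1,x0:x1,::-1],None,fx=4,fy=4,interpolation=cv2.INTER_CUBIC))
cv2.imwrite(f"pics/l{t}.png",np.hstack(out))
E
python3 look.py d
```

```text
10.325 [507.7  -1.   79.8] [-1.2 -0.9 -1.8]
```

View pics/ld.png

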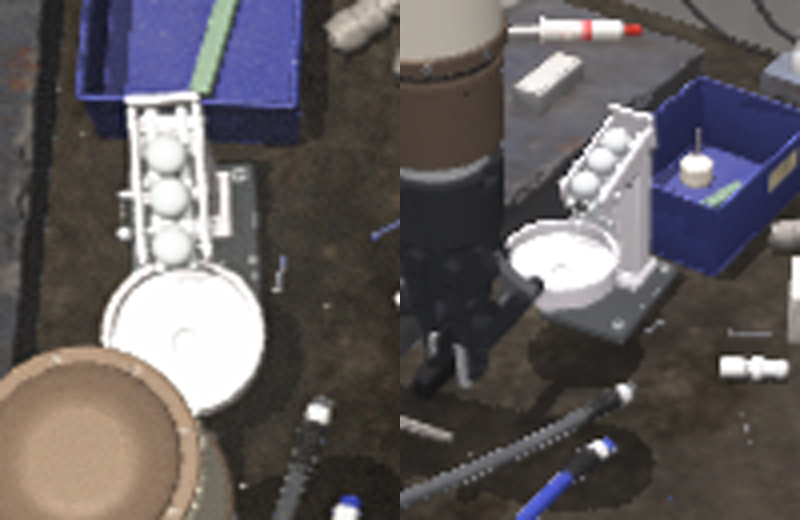

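Call:
play_rows(
  motion=[0,0.2,0,0,0,0,0,0,0.4,0.05,0,0,0,0,0,0.4,0.05,0,0,0,0,0,0.4,0.05,0,0,0,0],
)

```text
clock: 10.92
position: [511.5, -0.5, 79.8]
ee_rot: [0.999, 0.044, -0.0, 0.0]
contact_force: [-0.1, -0.3, -2.0]
gripper_width: 11.6
```

```bash
python3 look.py e
```

```text
10.925 [ 5.115e+02 -5.000e-01  7.980e+01] [-0.1 -0.3 -2. ]
```

View pics/le.png

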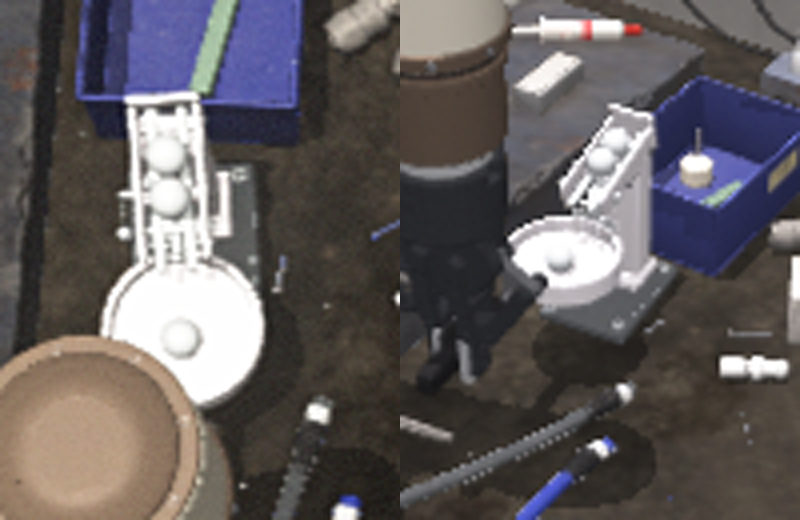

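Call:
play_rows(
  motion=[0,0,0,0,0,0,0,0,0,0,0,0,0,0,0,0,0,0,0,0,0,0,0,0,0,0,0,0],
)

```text
clock: 11.52
position: [511.6, -0.5, 79.9]
ee_rot: [0.999, 0.044, -0.0, 0.0]
contact_force: [-1.0, -1.2, -0.6]
gripper_width: 12.3
```

```bash
python3 look.py f
cat > bp.py <<'E'
from h import *
np.set_printoptions(precision=1,suppress=True)
s=arm.read_state(); pos=s["position"];q=s["ee_rot"]; yaw=2*np.arctan2(q[1],q[0]); ax=np.array([np.cos(yaw),np.sin(yaw)])
pk=np.r_[pos[:2]+128*ax, pos[2]+18.7-28+16]; print("tcp",pos,"yaw",np.degrees(yaw),"pocket pred",pk, s["contact_force"])
for n in ("top","scene"):
    arm.get_image(n); c=arm.camera_info(n)
    for k in arm.place_of("ball_1",n)[:4]: print(n,round(k["confidence"],2),np.array(k["uv"]),atz(c,k["uv"],pk[2]))
    for k in arm.place_of("pocket",n)[:1]: print(n,"pocket",round(k["confidence"],2),atz(c,k["uv"],pk[2]))
    print(n,"pred px",proj(c,pk))
E
python3 bp.py
```

```text
11.525 [ 5.116e+02 -5.000e-01  7.990e+01] [-1.  -1.2 -0.6]
tcp [511.6  -0.5  79.9] yaw 5.012910642443028 pocket pred [639.2  10.7  86.6] [-1.5  0.5 -1.2]
top 0.54 [194.9 172.6] [641.4  10.5  86.6]
top 0.45 [193.1 139.6] [714.6  19.2  86.6]
top 0.39 [191.6 129.3] [737.8  24.   86.6]
top pocket 0.7 [640.3  15.3  86.6]
top pred px [194.7 173.6]
scene 0.56 [232.3 192.4] [650.   11.2  86.6]
scene 0.46 [243.8 166.8] [781.9  60.5  86.6]
scene 0.42 [240.3 169.5] [762.5  60.8  86.6]
scene pocket 0.71 [648.2  13.1  86.6]
scene pred px [230.2 194.3]
```

View pics/lf.png

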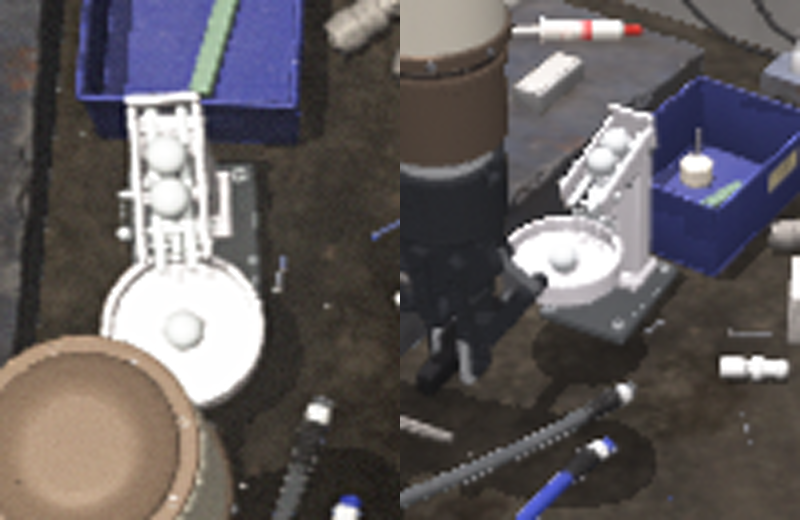

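Call:
play_rows(
  motion=[0,0,0,0,0,0,0,0,0,0,0,0,0,0,0,-0.1,0,0,0,0,0,0,-0.25,0,0,0,0,0,0,-0.4,0,0,0,0,0],
)

```text
clock: 12.55
position: [507.7, -0.4, 80.0]
ee_rot: [0.999, 0.044, 0.0, -0.0]
contact_force: [-1.1, -0.7, -1.4]
gripper_width: 12.4
```

```bash
python3 look.py g;python3 bp.py
```

```text
12.55 [ 5.077e+02 -4.000e-01  8.000e+01] [-1.1 -0.7 -1.4]
tcp [507.7  -0.4  80.1] yaw 5.015725524719418 pocket pred [635.2  10.7  86.8] [-1.3 -0.  -1.6]
top 0.67 [193.8 138.4] [717.3  17.9  86.8]
top 0.65 [193.6 130.3] [735.6  19.5  86.8]
top 0.64 [313.7 161.6] [ 676.1 -241.7   86.8]
top 0.44 [196.3 174.2] [638.    7.3  86.8]
top pocket 0.85 [633.1  19.3  86.8]
top pred px [194.6 175.4]
scene 0.47 [245.6 168.4] [777.1  50.3  86.8]
scene 0.36 [231.5 196.8] [631.6   0.7  86.8]
scene pocket 0.77 [639.3  14.5  86.8]
scene pred px [229.4 195. ]
```

View pics/lg.png

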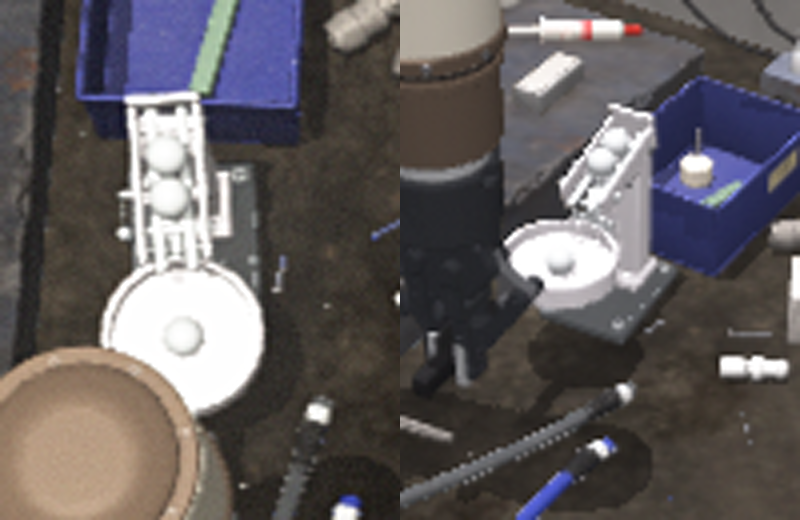

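Call:
play_rows(
  motion=[0,-0.3,0,0,0,0,0,0,-0.7,-0.05,0,0,0,0,0,-1.3,-0.1,0,0,0,0,0,-2,-0.2,0,0,0,0,0,-2.8,-0.25,0,0,0,0],
)

```text
clock: 13.58
position: [479.2, -3.0, 79.9]
ee_rot: [0.999, 0.044, 0.0, -0.0]
contact_force: [-0.5, -0.4, -1.4]
gripper_width: 12.0
```

Call:
play_rows(
  motion=[0,-0.9,-0.1,0,0,0,0,0,-1.8,-0.2,0,0,0,0,0,-2.6,-0.2,0,0,0,0,0,-3.2,-0.3,0,0,0,0,0,-3.5,-0.3,0,0,0,0],
)

```text
clock: 14.2
position: [444.3, -6.0, 80.0]
ee_rot: [0.999, 0.044, 0.0, -0.0]
contact_force: [0.5, -0.7, -1.2]
gripper_width: 12.1
```

Call:
play_rows(
  motion=[0,0,0,0,0,0,0,0,0,0,0,0,0,0],
)

```text
clock: 14.45
position: [445.0, -5.9, 79.9]
ee_rot: [0.999, 0.044, 0.0, -0.0]
contact_force: [-0.5, 1.6, -1.6]
gripper_width: 12.0
```

```bash
python3 look.py i;python3 bp.py
```

```text
14.45 [445.   -5.9  79.9] [-0.5  1.6 -1.6]
tcp [444.9  -5.9  79.9] yaw 5.016100499876207 pocket pred [572.4   5.3  86.6] [-0.7  0.1 -0.7]
top 0.66 [191.9 140.1] [713.4  21.7  86.6]
top 0.43 [197.6 204.1] [573.6   0.4  86.6]
top 0.42 [192.9 148.4] [694.8  18.3  86.6]
top 0.35 [192.2 156.8] [676.   18.6  86.6]
top pocket 0.87 [574.9  17.7  86.6]
top pred px [195.2 204.6]
scene 0.48 [238.3 172.4] [745.4  56.6  86.6]
scene 0.41 [218.5 207.6] [572.4   2.1  86.6]
scene 0.38 [239.4 171.9] [749.7  55.4  86.6]
scene pocket 0.95 [570.9  -0.2  86.6]
scene pred px [217.6 207.2]
```

View pics/li.png

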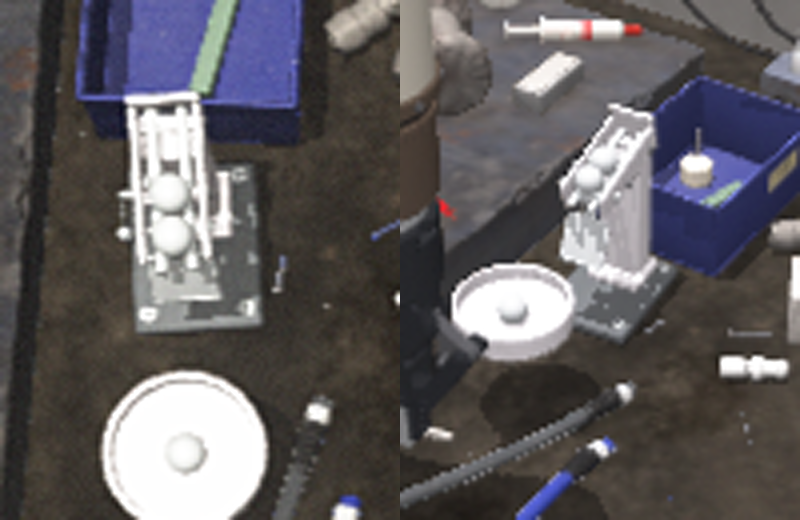

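Call:
play_rows(
  motion=[0,0.07,-0.27,0.1,0,0,-0.1,0,0.22,-0.9,0.35,0,0,-0.4,0,0.46,-1.9,0.73,0,0,-0.9,0,0.77,-3.2,1.22,0,0,-1.5,0,1.1,-4.55,1.74,0,0,-2.1],
)

```text
clock: 15.48
position: [455.9, -52.5, 97.7]
ee_rot: [1.0, 0.025, 0.0, -0.0]
contact_force: [-0.3, 0.5, -1.3]
gripper_width: 11.8
```

Call:
play_rows(
  motion=[0,0.33,-1.37,0.52,0,0,-0.6,0,0.66,-2.73,1.04,0,0,-1.3,0,1,-4.1,1.57,0,0,-1.9,0,1.33,-5.46,2.09,0,0,-2.6,0,1.66,-6.83,2.61,0,0,-3.2],
)

```text
clock: 16.1
position: [472.4, -120.7, 123.7]
ee_rot: [1.0, -0.003, -0.0, -0.0]
contact_force: [1.0, -0.3, -1.2]
gripper_width: 12.3
```

Call:
play_rows(
  motion=[0,0.33,-1.37,0.52,0,0,-0.6,0,0.66,-2.73,1.04,0,0,-1.3,0,1,-4.1,1.57,0,0,-1.9,0,1.33,-5.46,2.09,0,0,-2.6,0,1.65,-6.75,2.57,0,0,-3.2],
)

```text
clock: 16.73
position: [489.0, -188.2, 149.4]
ee_rot: [1.0, -0.031, 0.0, 0.0]
contact_force: [-0.2, -0.2, -1.3]
gripper_width: 11.9
```

Call:
play_rows(
  motion=[0,0.27,-1.1,0.42,0,0,-0.5,0,0.46,-1.9,0.73,0,0,-0.9,0,0.62,-2.55,0.97,0,0,-1.2,0,0.71,-2.9,1.11,0,0,-1.4,0,0.75,-3.1,1.2,0,0,-1.5],
)

```text
clock: 17.35
position: [496.2, -218.3, 161.1]
ee_rot: [0.999, -0.044, -0.0, -0.0]
contact_force: [-1.2, 0.1, -1.0]
gripper_width: 11.9
```

Call:
play_rows(
  motion=[0,0,0,0,0,0,0,0,0,0,0,0,0,0],
)

```text
clock: 17.6
position: [496.1, -218.1, 161.0]
ee_rot: [0.999, -0.043, -0.0, -0.0]
contact_force: [-0.5, 0.2, -0.8]
gripper_width: 12.1
```

```bash
python3 tr.py k; python3 bp.py
python3 - <<'E'
import cv2
a=cv2.imread("pics/scenek.png")[120:270,220:360]; cv2.imwrite("pics/scenekz.png",cv2.resize(a,None,fx=5,fy=4,interpolation=cv2.INTER_CUBIC))
a=cv2.imread("pics/topk.png")[90:240,220:380]; cv2.imwrite("pics/topkz.png",cv2.resize(a,None,fx=4,fy=4,interpolation=cv2.INTER_CUBIC))
E
```

```text
17.6 [ 496.14 -218.07  161.04] [ 1.   -0.04 -0.   -0.  ] [-0.53  0.22 -0.78] 12.138441306106175
yaw -4.970230897061334 pred dish [ 625.65 -229.33] rim z pred 175.74113161460525
top centre [ 640.53 -234.37] rim top by 45deg from far: [   nan    nan 174.75 165.2     nan    nan    nan    nan]
scene centre [ 620.79 -226.72] rim top by 45deg from far: [171.66 174.39    nan    nan    nan 175.02 176.33 173.87]
tcp [ 496.2 -218.1  161. ] yaw -4.968062506687809 pocket pred [ 623.7 -229.2  167.7] [ 0.  -0.3 -1.3]
top 0.67 [194.1 147.3] [672.5   4.9 167.7]
top 0.42 [193.2 141. ] [685.5   7.6 167.7]
top pocket 0.53 [ 620.7 -230.   167.7]
top pred px [312.1 176. ]
scene 0.61 [237.9 174.5] [637.8 -18.4 167.7]
scene 0.45 [238.4 170.6] [654.3  -8.6 167.7]
scene 0.37 [308.3 203.1] [ 632.9 -232.2  167.7]
scene 0.32 [191.2 235.5] [387.7 -69.9 167.7]
scene pocket 0.74 [ 629.7 -226.2  167.7]
scene pred px [305.5 204.6]
```

View pics/scenekz.png

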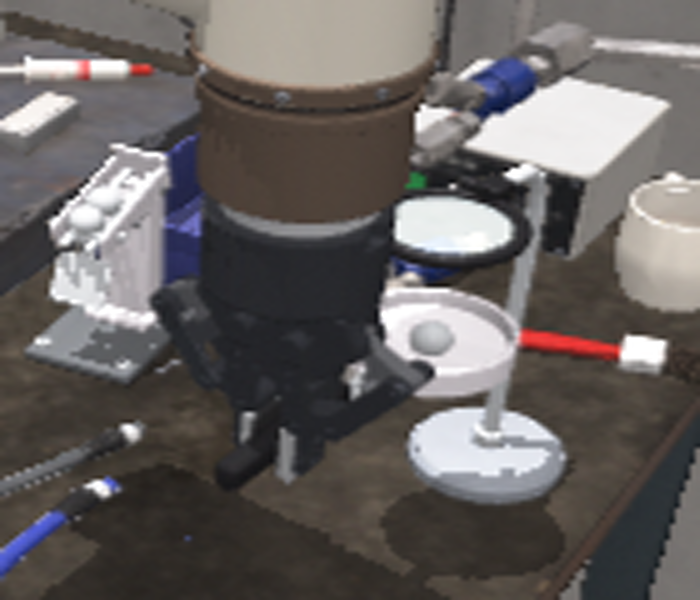

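View pics/topkz.png

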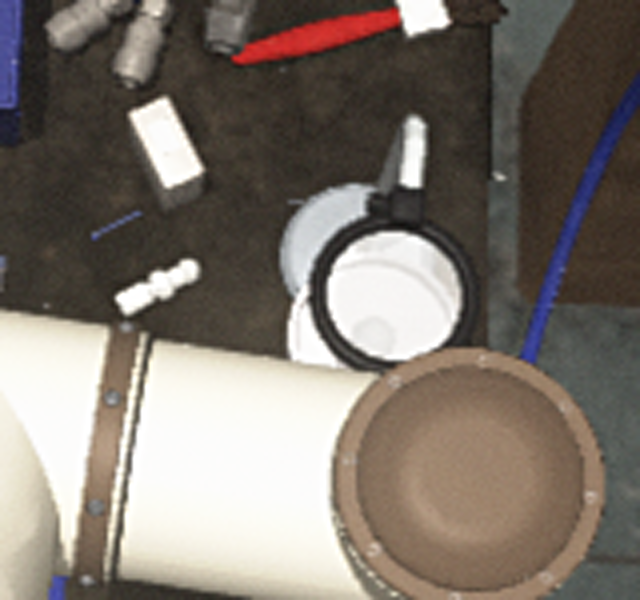

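Run:
```python
from h import *
c=arm.camera_info("scene"); print(proj(c,[625,-229,250]),atz(c,(311.4,176.2),252),atz(c,(306.6,204.5),167.7))
s=arm.read_state(); print(s["clock"],np.abs(s["joint_vel"]).max(),s["position"],s["gripper_width"])
print(arm.job_done())
```

```text
[309.36654176 176.49791809] [ 625.96064377 -233.43860463  252.        ] [ 625.6692098  -231.16439813  167.7       ]
18.0 0.0011470490738010315 [ 496.22938349 -218.21238461  161.0943289 ] 12.23933556897678
the job is handed in; nothing more can be done
None
```

I picked up the tray by its grip and pushed the chute's paddle back once with the far rim. One ball rolled into the pocket. I then backed off slowly, carried the tray to the magnifier and handed the job in at 18.0 s, still holding it.

**Ball position:** in the scene picture, by direct pixel measurement, the ball is at about (626, -231) and the lens axis at about (626, -233). The ball is an estimated 82 mm below the lens. That height comes from the arm pose, not from the picture.

**Tray:** it is held at a 12 mm grip opening, and the arm was almost still (0.001 rad/s). The rim points I could see fit a level tray, but the arm and lens hid most of the rim from the top camera. No contact forces above about 2 N showed at any check.

**Balls and bystanders:** the other two balls were still on the chute in the last pictures. The air plug and vice insert show no movement. I did not check the carbide burr again at the end, but nothing went near it.

**Checks that disagreed:**
- The networks' scene-camera positions put the ball up to about 14 mm from the lens axis. That is still inside the 18 mm limit, and it did not fit the pixel measurement or the top view.
- The tray-centre fit from the top view at the magnifier was about 15 mm off the predicted position. The lens and arm covered most of the rim there, so I did not use it.

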